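Open the ratchet mould clamp in the chocolate kitchen

TASK

Open the mould clamp on the chocolate bench: press the orange ratchet release on top of the sliding jaw down and, keeping it down, push the jaw back along its bar, away from the chocolate mould, until it is fully back against the end stop. Then let go so that the release springs up again. Only press and push: leave the mould lying where it is in the clamp, do not lift it, and do not disturb anything else on the bench.

Things in the scene. Friction and masses are not known exactly. Their poses are not given: they have to be found in the camera images.
- clamp: Mould clamp fixed to the bench. Origin on the bench under its bar, z up. Plate 165 (x) x 350 (y) x 8 mm; steel bar 16 mm square along its y, top 46 mm above the bench. Grey blocks 54 mm high: fixed jaw at the +y end (face y = +140 mm), end stop at the -y end (face y = -156 mm). The sliding jaw opens towards -y. The mould lies on the plate at the bar's -x side by the fixed jaw.
- jaw (a joint): Travel (m) of the black sliding jaw along the clamp's -y: 0 forward near the mould, 0.16 fully back at the end stop. Body 48 mm wide, 60 mm long along the bar, deck 60 mm above the bench; an arm reaches 117 mm to the clamp's -x. Release pressed: slides with about 2 N. Release up: a saw-tooth rack (8 mm pitch) stops it going back (up to 8 mm play) but lets it click forward.
- release (a joint): How far the orange release is pressed down (m): 0 up, 0.009 fully down. At the start it rests at 0 to 0.005, depending on how the pawl sits on its tooth. The jaw goes back only while it is held beyond about 0.005; hold 0.007 or more to be sure. Sprung: about 4 N at first, 7 N fully down; let go, it rises and locks the jaw; with the jaw fully back it rises to 0.
- release_top (a point): Centre of the top face of the orange release, which rides on the sliding jaw: flat pad 36 mm (clamp's x) by 44 mm (along the bar), 74 mm above the bench when right up (69 to 74 at the start), 65 mm when fully down. Axes as the clamp's.
- lip_front (a point): Centre of the +y face of the black upright lip on the jaw, behind the release (its -y side), 27 mm from the release's middle: 48 mm wide, 8 mm thick, top 98 mm above the bench (24 mm above the release). A fingertip that presses the release and moves along the clamp's -y comes to bear on this face and pushes the jaw. Axes as the clamp's.
- mould_mid (a point): Centre of the loose pale chocolate mould (90 x 66 x 26 mm, about 0.2 kg) filled with dark pieces, lying on the clamp's plate between the fixed jaw and the sliding jaw; its underside is 8 mm above the bench. To be left where it is.
- jar_mid (a point): Centre of a closed jar with brass lid (60 mm diameter, 85 mm high) on the bench on the far side (+x) of the clamp. Leave alone.
- cup_mid (a point): Centre of a blue cup (72 mm diameter, 70 mm high) on the robot's side of the clamp. Leave alone.
- bowl_mid (a point): Centre of a steel bowl (150 mm diameter, 75 mm high) on the right of the bench. Leave alone.
- squash_mid (a point): A small yellow squash (94 mm diameter, 80 mm high with its stalk), this point 30 mm above the bench on its axis. Leave alone.
- spatula: Spatula lying on the bench to the left. Leave alone.
- brush: Pastry brush lying on the bench to the right. Leave alone.

How it is judged:
On the way, in this order (a step that is already met when the one before it is completed fails the run):
1. the release is pressed down while the jaw is still forward (value of joint release above 0.0055 m and value of joint jaw below 0.09 m), for 0.1 s.
2. the jaw has been pushed fully back (value of joint jaw above 0.156 m), for 0.1 s.
At the end, for the whole second after the job is handed in: The jaw is within 4 mm of its end stop, the release has sprung up (less than 3 mm down), the mould lies within 20 mm of where it was and the other things within 30 mm of where they were (value of joint jaw above 0.156 m and value of joint release below 0.003 m and distance of mould_mid from where it was at the start of the episode below 0.02 m and distance of each of jar_mid, cup_mid, bowl_mid, squash_mid, spatula, brush from where it was at the start of the episode below 0.03 m); the robot touches nothing.
It fails at once if the mould is lifted by more than 10 mm, or tipped by more than 0.3 rad (height (world z) of mould_mid above 0.031 m or angle between mould_mid's own z axis and vertical above 0.3 rad).
It fails at once if the mould is shifted by more than 20 mm (distance of mould_mid from where it was at the start of the episode above 0.02 m).
It fails at once if another thing on the bench is moved by more than 30 mm (distance of any of jar_mid, cup_mid, bowl_mid, squash_mid, spatula, brush from where it was at the start of the episode above 0.03 m).
It also fails if it takes over 35 s, if anything falls off the work surface, if the arm or the gripper's body presses on something with over 40 N, if the wrist force passes 120 N, or if a joint passes its speed limit or range.

ROBOT

A 6-joint arm with a two-finger parallel gripper is mounted at the origin on the work surface. World frame = base frame: x ahead of the robot, y to its left, z up, the work surface at z = 0. Lengths are in m, angles in rad, forces in N, time in s.
With the tool pointing down it reaches from about 0.3 to 0.775 m from the base axis. Payload 14.6 kg.
Tool frame: the origin (TCP) lies on the centre line of the jaws, within the pads' length; the fingertips stand ctrl.tcp_to_tips ahead of it and the grasp point (between the pads) lies 2 mm behind it (ctrl.tcp_to_tips is the distance from the TCP to the fingertips, in m); z points along the fingers, y is the line along which they close (so a half turn about z gives the same grasp; the last joint's range is limited). The gripper opens to 94 mm and grips with 3 to 60 N. Pads are 16 mm wide; open, the fingers measure 119 mm over their backs; the gripper's body (75 mm by 177 mm) begins 78 mm behind the grasp point.
Start: joints at [1.243, 0.3, 1.521, -0, 1.321, -0.067], TCP at [0.142, 0.531, 0.222] pointing down, gripper open.
Joint ranges: [-3.03, 3.03], [-0.79, 2.21], [0.23, 2.52], [-1.04, 4.18], [0, 3.07], [-2.55, 2.55]. Speed limits (rad/s): [2.22, 2.22, 2.57, 3.14, 3.14, 3.14].

INTERFACE

Orientations are given as [roll, pitch, yaw] about the fixed x, y, z axes, in that order (R = Rz(yaw) Ry(pitch) Rx(roll)).
In Python, from station import telemetry, viewer, hand_in, ctrl gives the robot as it stands.
- The arm moves only by the tool step_arm, never from a script. Its argument "plan" is a list of rows, each an object of numbers: "dx", "dy", "dz": the shift along the tool's x, y, z scaled (see below); "rx", "ry", "rz": the turn, a rotation vector about the tool's x, y, z scaled (see below); "claw": the closure, from 0 (fully open) to 1 (shut). In form: [{"dx": .., "dy": .., "dz": .., "rx": .., "ry": .., "rz": .., "claw": ..}, ...]. A call has 1 to 10 rows; each row shifts and turns the commanded pose from where the row before left it, along the tool's axes as they then stand; what a row does not reach is not made up. The controller multiplies each number of a shift by 0.1 m and each number of a turn by 90 degrees. A row lasts 1/10 s, in which the tool goes at most 50 mm and 8.59 degrees, less where a joint would pass 70% of its speed; a pose out of reach is approached as far as the arm can. A call with a number of a shift or a turn outside -1 to 1 is refused whole. A call with a gripper value outside its range is refused whole. The fingers move at their own pace and stop on an object; "grip_force" is the grip in N (left out, the last holds). Time passes only in rows, so rows that do not move let the fingers close. It gives the time, the measured TCP pose, the force, the opening and the grip force at its end, in the units of the state.
- telemetry.get_obs(): the state, without advancing time (a new reading comes with each control period).
- viewer.camera(name): name is "side" or "top" or "wrist"; returns a dict with "img" (420x560x3 uint8, red, green, blue), "z_map" (420x560 float32, m along the optical axis (not along the pixel's ray), 0 where there is no reading), "fx", "fy", "cx", "cy" (pixels), "dist" ([k1, k2, p1, p2, k3] as OpenCV has them; the pictures are not rectified), "R" (3x3) and "t" (3): a world point X has camera coordinates R X + t; the wrist camera has in their place "tool_from_camera" (4x4, takes a point from camera to tool coordinates, whose origin is the TCP and whose axes are the flange's). Camera axes: x right, y down, z forward; pixel columns grow to the right and rows downward; lengths in m; the calibration is good to about 2 mm. A picture is of the moment at which its call begins: read the wrist's pose just before it.
- hand_in(): hands the job in; it is judged then, once.
Trained networks look in a picture, given as the dict that the camera call returned (one of the last four; its "shot" number tells which), for a name from the list of things; names that differ only in an ending like _2 or _b are one class to them, and where a whole thing is asked for, a point or a joint stands for the part that bears it (a point fixed in the world has none). Each returns a list of dicts, best first, with "score" (0 to 1); they miss things now and then, are a little off and sometimes report something else, mostly with a low value. They report only what shows in the picture. A call takes as long as a camera call.
- viewer.recognise(target, picture): "rect" ([left, top, right, bottom] in pixels, round what is visible of it).
The state is a dict: "time_s": time; "qpos": joint angles; "joint_vel": joint speeds; "tau": joint torques, N m; "ee_pos": TCP position; "eef_rot": TCP orientation; "force": force on the tool from outside, world axes, zero at the start; "moment": the same for the moment, N m; "grip_width": finger opening in m; "grip_force": force on a finger pad.
Only numpy, scipy, OpenCV 4.12 (cv2) and the standard library are available. Lean on these libraries where they do the work, as an engineer would, in place of code of your own. Each camera call takes 0.05 s, during which the arm holds its last target. There are 200 camera calls.

## Working session

There is one attempt and no reset: what is moved stays moved. The work goes in short steps, Python scripts to look and compute and a tool call to move; the robot and the scene stay as the last step left them, time stands still between calls to the robot, and variables do not carry over. Pictures are saved under pics/ and viewed, at most 10 in all, crops included, and the job is handed in when it is done.

Besides the shell and the picture viewer there is one more tool, called after ">>>" by a JSON object that holds its "method" and its "body", one argument or row to a line. step_arm: Moves the arm, as the interface text tells. Shifts and turns lie within -1 to 1; 1 stands for 0.1 m of shift or 90 degrees of turn. Its arguments: {"type":"object","properties":{"plan":{"type":"array"},"grip_force":{"type":"number"}},"required":["plan"]}

```bash
mkdir -p pics
cat > h.py <<'E'
import numpy as np, cv2
from station import telemetry, viewer, ctrl
def cloud(c):
    h,w=c["z_map"].shape
    u,v=np.meshgrid(np.arange(w),np.arange(h))
    K=np.array([[c["fx"],0,c["cx"]],[0,c["fy"],c["cy"]],[0,0,1.]])
    p=cv2.undistortPoints(np.stack([u,v],-1).reshape(-1,1,2).astype(float),K,np.array(c["dist"])).reshape(h,w,2)
    z=c["z_map"]; P=np.dstack([p[...,0]*z,p[...,1]*z,z])
    return (P-np.array(c["t"]))@np.array(c["R"])
E
python3 - <<'E'
from h import *
o=telemetry.get_obs(); print({k:o[k] for k in("time_s","ee_pos","eef_rot","force","grip_width")},ctrl.tcp_to_tips)
ims=[]
for n in("top","side"):
    c=viewer.camera(n); W=cloud(c); im=c["img"][...,::-1].copy()
    for t in("release_top","lip_front","mould_mid","cup_mid","jar_mid","clamp"):
        for d in viewer.recognise(t,c)[:1]:
            l,a,r,b=map(int,d["rect"]); print(n,t,d["score"],d["rect"],np.nanmedian(W[a:b+1,l:r+1].reshape(-1,3),0).round(3))
    hsv=cv2.cvtColor(im,cv2.COLOR_BGR2HSV)
    m=(hsv[...,0]>4)&(hsv[...,0]<18)&(hsv[...,1]>170)&(hsv[...,2]>110)&(c["z_map"]>0)&(W[...,2]>.06)&(W[...,2]<.08)
    v,u=np.nonzero(m); P=W[m]; print(n,len(P)); 
    if len(P): print(u.min(),u.max(),v.min(),v.max(),P.mean(0),np.median(P,0),cv2.minAreaRect((P[:,:2]*1000).astype(np.float32)))
    cv2.imwrite(f"pics/{n}.png",im)
E
```

```text
{'time_s': 0.0, 'ee_pos': array([0.14175606, 0.53118001, 0.22192005]), 'eef_rot': array([-3.14049391e+00, -5.65668951e-05,  2.88079094e+00]), 'force': array([-0.70510274, -0.40078235,  0.26642647]), 'grip_width': 0.09386182857280531} 0.017
top release_top 0.77 [277.6, 195.9, 294.0, 211.1] [0.59  0.019 0.069]
top lip_front 0.62 [271.8, 195.6, 302.3, 248.3] [0.548 0.016 0.029]
top mould_mid 0.89 [234.1, 210.0, 264.8, 247.3] [0.529 0.107 0.034]
top cup_mid 0.78 [281.3, 268.6, 313.5, 295.8] [ 0.401 -0.011  0.005]
top jar_mid 0.82 [292.4, 143.2, 313.9, 172.1] [ 0.698 -0.023  0.082]
top clamp 0.71 [220.2, 183.3, 365.0, 264.0] [0.543 0.001 0.008]
top 275
0 296 187 211 [0.59079548 0.03144812 0.06987841] [0.59010099 0.01667329 0.06976998] ((606.1474609375, 344.2973327636719), (703.1492919921875, 37.29448318481445), 87.19378662109375)
side release_top 0.71 [249.6, 211.4, 266.4, 223.6] [0.589 0.018 0.068]
side lip_front 0.89 [248.2, 201.3, 296.6, 243.6] [ 0.555 -0.005  0.026]
side mould_mid 0.91 [252.5, 237.1, 287.5, 259.8] [0.532 0.115 0.036]
side cup_mid 0.79 [311.3, 212.8, 335.3, 242.3] [0.393 0.005 0.041]
side jar_mid 0.73 [216.7, 194.8, 232.7, 226.0] [ 0.704 -0.009  0.055]
side clamp 0.83 [228.9, 188.7, 317.3, 273.9] [0.544 0.026 0.008]
side 175
214 265 211 304 [0.58934178 0.12639847 0.06971628] [0.59042309 0.03148678 0.07076606] ((594.8466796875, 185.97901916503906), (399.1195373535156, 42.96047592163086), 88.70549011230469)
```

Run:
```python
from h import *
c=viewer.camera("top"); W=cloud(c); im=c["img"][...,::-1].copy()
cv2.imwrite("pics/topc.png",cv2.resize(im[120:320,180:440],(780,600),interpolation=cv2.INTER_CUBIC))
hsv=cv2.cvtColor(im,cv2.COLOR_BGR2HSV)
box=np.zeros(im.shape[:2],bool); box[185:225,265:310]=1
m=box&(hsv[...,0]>4)&(hsv[...,0]<18)&(hsv[...,1]>150)&(W[...,2]>.06)&(W[...,2]<.08)
P=W[m]; print(len(P),P.mean(0),cv2.minAreaRect((P[:,:2]*1000).astype(np.float32)))
m=box&(W[...,2]>.09)&(W[...,2]<.105); P=W[m]; print("lip",len(P),P.mean(0),cv2.minAreaRect((P[:,:2]*1000).astype(np.float32)))
r=np.zeros(im.shape[:2],bool); r[175:275,210:375]=1
for lo,hi in((.04,.049),(.051,.0575)):
  m=(r&(W[...,2]>lo)&(W[...,2]<hi)).astype(np.uint8)
  n,L,S,C=cv2.connectedComponentsWithStats(m)
  for i in range(1,n):
    if S[i,4]>25:
      P=W[L==i]; print(lo,S[i],P.mean(0).round(4),np.round(np.array(cv2.minAreaRect((P[:,:2]*1000).astype(np.float32))[0:2]),1).tolist(),cv2.minAreaRect((P[:,:2]*1000).astype(np.float32))[2])
```

```text
292 [0.58973072 0.01666792 0.06968738] ((589.6768188476562, 16.324169158935547), (46.24808120727539, 39.275020599365234), 82.88256072998047)
lip 69 [ 0.58585945 -0.01309361  0.09667516] ((586.4202880859375, -13.276256561279297), (7.8423566818237305, 45.71989440917969), 82.04256439208984)
0.04 [237 190  39  16 251] [0.6008 0.0896 0.0449] [[604.6, 89.1], [95.2, 24.3]] 81.77383422851562
0.04 [221 202  16  43 276] [0.5432 0.1564 0.0423] [[544.5, 156.1], [24.6, 102.9]] 82.3819580078125
0.04 [301 203  58  17 364] [ 0.5757 -0.0899  0.0453] [[573.4, -89.2], [141.7, 24.8]] 83.56258392333984
0.04 [270 212  13  39 303] [0.5228 0.041  0.0435] [[523.2, 40.9], [22.0, 92.2]] 81.98353576660156
0.051 [226 188  12  17 139] [0.6087 0.1473 0.0535] [[609.0, 147.7], [24.2, 38.6]] 79.24253845214844
0.051 [358 206   9  17 110] [ 0.5653 -0.1672  0.0538] [[565.3, -167.3], [19.8, 38.8]] 82.66480255126953
```

View pics/topc.png

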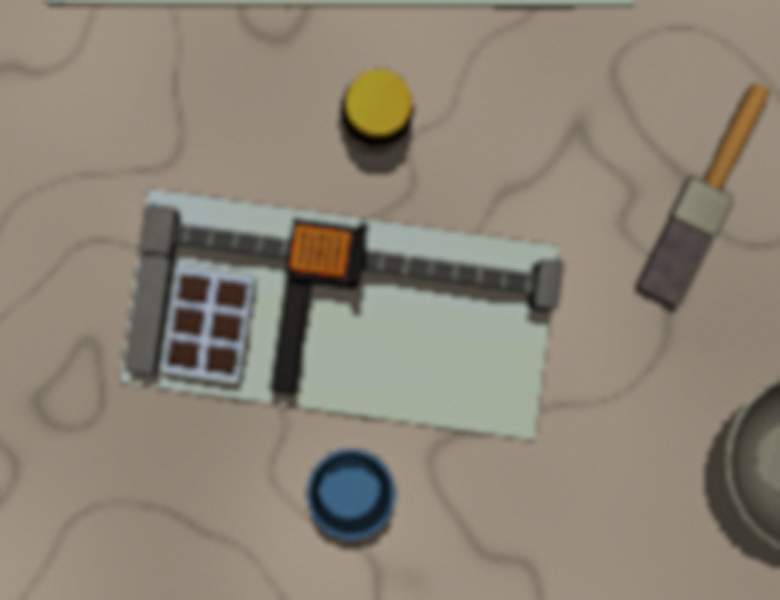

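>>> {"method": "step_arm", "body": {
  "plan": [
    {"rz": 0.0922, "claw": 1},
    {"rz": 0.0922, "claw": 1},
    {"rz": 0.0922, "claw": 1},
    {"rz": 0.0922, "claw": 1},
    {"rz": 0.0922, "claw": 1},
    {"rz": 0.0922, "claw": 1},
    {"rz": 0.0922, "claw": 1},
    {"rz": 0.0922, "claw": 1},
    {"rz": 0.0922, "claw": 1},
    {"rz": 0.0922, "claw": 1}
  ],
  "grip_force": 10
}}

```text
$.plan[0]: bad value
```

>>> {"method": "step_arm", "body": {
  "plan": [
    {"dx": -0.3, "dy": 0.34, "claw": 1},
    {"dx": -0.3, "dy": 0.34, "claw": 1},
    {"dx": -0.3, "dy": 0.34, "claw": 1},
    {"dx": -0.3, "dy": 0.34, "claw": 1},
    {"dx": -0.3, "dy": 0.34, "claw": 1},
    {"dx": -0.3, "dy": 0.34, "claw": 1},
    {"dx": -0.3, "dy": 0.34, "claw": 1},
    {"dx": -0.3, "dy": 0.34, "claw": 1},
    {"dx": -0.3, "dy": 0.34, "claw": 1},
    {"dx": -0.3, "dy": 0.34, "claw": 1}
  ]
}}

```text
$.plan[0]: bad value
```

>>> {"method": "step_arm", "body": {
  "plan": [
    {"dx": 0, "dy": 0, "dz": 0, "rx": 0, "ry": 0, "rz": 0.0922, "claw": 1},
    {"dx": 0, "dy": 0, "dz": 0, "rx": 0, "ry": 0, "rz": 0.0922, "claw": 1},
    {"dx": 0, "dy": 0, "dz": 0, "rx": 0, "ry": 0, "rz": 0.0922, "claw": 1},
    {"dx": 0, "dy": 0, "dz": 0, "rx": 0, "ry": 0, "rz": 0.0922, "claw": 1},
    {"dx": 0, "dy": 0, "dz": 0, "rx": 0, "ry": 0, "rz": 0.0922, "claw": 1},
    {"dx": 0, "dy": 0, "dz": 0, "rx": 0, "ry": 0, "rz": 0.0922, "claw": 1},
    {"dx": 0, "dy": 0, "dz": 0, "rx": 0, "ry": 0, "rz": 0.0922, "claw": 1},
    {"dx": 0, "dy": 0, "dz": 0, "rx": 0, "ry": 0, "rz": 0.0922, "claw": 1},
    {"dx": 0, "dy": 0, "dz": 0, "rx": 0, "ry": 0, "rz": 0.0922, "claw": 1},
    {"dx": 0, "dy": 0, "dz": 0, "rx": 0, "ry": 0, "rz": 0.0922, "claw": 1}
  ],
  "grip_force": 10
}}

```text
time_s: 1.75
ee_pos: [0.1418, 0.5314, 0.2225]
eef_rot: [3.142, -0.0, 1.427]
force: [-1.6, -0.6, 0.6]
grip_width: 0.0174
grip_force: 0.0
```

>>> {"method": "step_arm", "body": {
  "plan": [
    {"dx": -0.3, "dy": 0.34, "dz": 0, "rx": 0, "ry": 0, "rz": 0, "claw": 1},
    {"dx": -0.3, "dy": 0.34, "dz": 0, "rx": 0, "ry": 0, "rz": 0, "claw": 1},
    {"dx": -0.3, "dy": 0.34, "dz": 0, "rx": 0, "ry": 0, "rz": 0, "claw": 1},
    {"dx": -0.3, "dy": 0.34, "dz": 0, "rx": 0, "ry": 0, "rz": 0, "claw": 1},
    {"dx": -0.3, "dy": 0.34, "dz": 0, "rx": 0, "ry": 0, "rz": 0, "claw": 1},
    {"dx": -0.3, "dy": 0.34, "dz": 0, "rx": 0, "ry": 0, "rz": 0, "claw": 1},
    {"dx": -0.3, "dy": 0.34, "dz": 0, "rx": 0, "ry": 0, "rz": 0, "claw": 1},
    {"dx": -0.3, "dy": 0.34, "dz": 0, "rx": 0, "ry": 0, "rz": 0, "claw": 1},
    {"dx": -0.3, "dy": 0.34, "dz": 0, "rx": 0, "ry": 0, "rz": 0, "claw": 1},
    {"dx": -0.3, "dy": 0.34, "dz": 0, "rx": 0, "ry": 0, "rz": 0, "claw": 1}
  ]
}}

```text
time_s: 2.75
ee_pos: [0.4382, 0.1857, 0.2227]
eef_rot: [3.141, -0.0, 1.432]
force: [-0.6, 0.1, -0.0]
grip_width: 0.0005
grip_force: 0.0
```

>>> {"method": "step_arm", "body": {
  "plan": [
    {"dx": -0.28, "dy": 0.33, "dz": 0, "rx": 0, "ry": 0, "rz": 0, "claw": 1},
    {"dx": -0.28, "dy": 0.33, "dz": 0, "rx": 0, "ry": 0, "rz": 0, "claw": 1},
    {"dx": -0.28, "dy": 0.33, "dz": 0, "rx": 0, "ry": 0, "rz": 0, "claw": 1},
    {"dx": -0.28, "dy": 0.33, "dz": 0, "rx": 0, "ry": 0, "rz": 0, "claw": 1},
    {"dx": -0.2, "dy": 0.2, "dz": 0, "rx": 0, "ry": 0, "rz": 0, "claw": 1},
    {"dx": 0, "dy": 0, "dz": 0, "rx": 0, "ry": 0, "rz": 0, "claw": 1},
    {"dx": 0, "dy": 0, "dz": 0, "rx": 0, "ry": 0, "rz": 0, "claw": 1}
  ]
}}

```text
time_s: 3.45
ee_pos: [0.5695, 0.0355, 0.2221]
eef_rot: [-3.141, -0.0, 1.432]
force: [-0.7, 0.5, -0.3]
grip_width: 0.0006
grip_force: 0.0
```

>>> {"method": "step_arm", "body": {
  "plan": [
    {"dx": -0.16, "dy": 0.22, "dz": 0.2, "rx": 0, "ry": 0, "rz": 0, "claw": 1},
    {"dx": 0, "dy": 0, "dz": 0.3, "rx": 0, "ry": 0, "rz": 0, "claw": 1},
    {"dx": 0, "dy": 0, "dz": 0.3, "rx": 0, "ry": 0, "rz": 0, "claw": 1},
    {"dx": 0, "dy": 0, "dz": 0.3, "rx": 0, "ry": 0, "rz": 0, "claw": 1},
    {"dx": 0, "dy": 0, "dz": 0, "rx": 0, "ry": 0, "rz": 0, "claw": 1},
    {"dx": 0, "dy": 0, "dz": 0, "rx": 0, "ry": 0, "rz": 0, "claw": 1}
  ]
}}

```text
time_s: 4.05
ee_pos: [0.5892, 0.0176, 0.1135]
eef_rot: [3.141, -0.0, 1.433]
force: [-0.0, 0.1, 1.0]
grip_width: 0.0006
grip_force: 0.0
```

Run:
```python
from h import *
c=viewer.camera("side"); cv2.imwrite("pics/s2.png",cv2.resize(c["img"][150:280,190:360,::-1],(780,600),interpolation=cv2.INTER_CUBIC))
o=telemetry.get_obs(); print(o["ee_pos"],o["force"])
```

```text
[0.58965975 0.01743374 0.11433123] [-0.30882428 -0.62548122 -0.17745701]
```

View pics/s2.png

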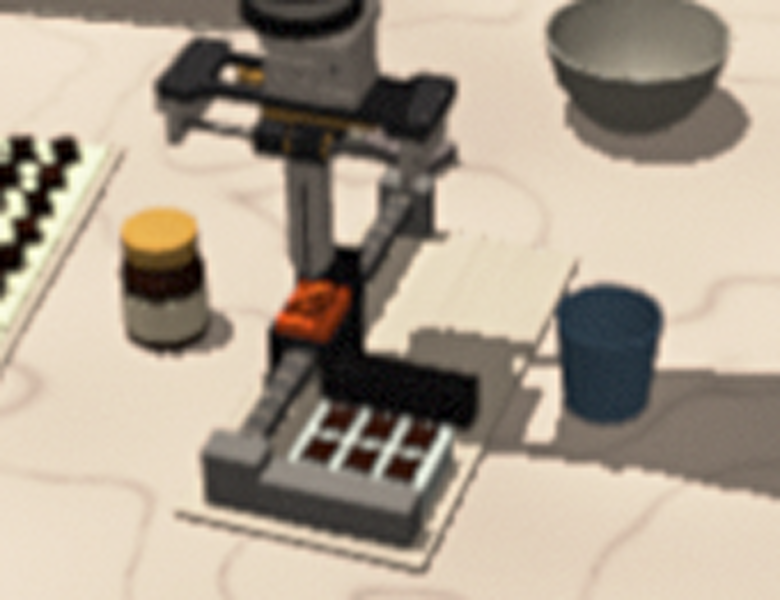

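>>> {"method": "step_arm", "body": {
  "plan": [
    {"dx": 0, "dy": 0, "dz": 0.1, "rx": 0, "ry": 0, "rz": 0, "claw": 1},
    {"dx": 0, "dy": 0, "dz": 0.1, "rx": 0, "ry": 0, "rz": 0, "claw": 1},
    {"dx": 0, "dy": 0, "dz": 0.06, "rx": 0, "ry": 0, "rz": 0, "claw": 1},
    {"dx": 0, "dy": 0, "dz": 0.04, "rx": 0, "ry": 0, "rz": 0, "claw": 1},
    {"dx": 0, "dy": 0, "dz": 0, "rx": 0, "ry": 0, "rz": 0, "claw": 1},
    {"dx": 0, "dy": 0, "dz": 0, "rx": 0, "ry": 0, "rz": 0, "claw": 1}
  ]
}}

```text
time_s: 4.7
ee_pos: [0.5892, 0.0169, 0.0827]
eef_rot: [-3.141, -0.0, 1.433]
force: [-3.3, 1.0, 6.4]
grip_width: 0.0002
grip_force: 3.2
```

>>> {"method": "step_arm", "body": {
  "plan": [
    {"dx": 0, "dy": 0, "dz": 0.005, "rx": 0, "ry": 0, "rz": 0, "claw": 1},
    {"dx": -0.06, "dy": 0, "dz": 0, "rx": 0, "ry": 0, "rz": 0, "claw": 1},
    {"dx": -0.06, "dy": 0, "dz": 0, "rx": 0, "ry": 0, "rz": 0, "claw": 1},
    {"dx": -0.06, "dy": 0, "dz": 0, "rx": 0, "ry": 0, "rz": 0, "claw": 1},
    {"dx": -0.06, "dy": 0, "dz": 0, "rx": 0, "ry": 0, "rz": 0, "claw": 1},
    {"dx": -0.06, "dy": 0, "dz": 0, "rx": 0, "ry": 0, "rz": 0, "claw": 1},
    {"dx": -0.06, "dy": 0, "dz": 0, "rx": 0, "ry": 0, "rz": 0, "claw": 1},
    {"dx": -0.06, "dy": 0, "dz": 0, "rx": 0, "ry": 0, "rz": 0, "claw": 1},
    {"dx": -0.06, "dy": 0, "dz": 0, "rx": 0, "ry": 0, "rz": 0, "claw": 1},
    {"dx": 0, "dy": 0, "dz": 0, "rx": 0, "ry": 0, "rz": 0, "claw": 1}
  ]
}}

```text
time_s: 5.7
ee_pos: [0.5824, -0.0313, 0.0823]
eef_rot: [-3.141, 0.0, 1.432]
force: [-3.8, -0.4, 6.0]
grip_width: 0.0003
grip_force: 3.3
```

```bash
cat >> h.py <<'E'
def lip(c):
    W=cloud(c)
    d=((W[...,:2]-[.5864,-.0133])@np.array([[.137,.990],[.990,-.137]])) # along clamp y, clamp x
    m=(abs(d[...,1])<.03)&(d[...,0]<.1)&(d[...,0]>-.2)&(W[...,2]>.0)&(W[...,2]<.06)
    a=(d[...,1]<-.04)&(d[...,1]>-.11)&(d[...,0]<.06)&(d[...,0]>-.2)&(W[...,2]>.037)&(W[...,2]<.05)
    return d[a][:,0]
E
python3 - <<'E'
from h import *
c=viewer.camera("top"); a=lip(c); print("arm along clamp y",len(a),np.median(a))
cv2.imwrite("pics/t3.png",cv2.resize(c["img"][120:320,180:440,::-1],(780,600),interpolation=cv2.INTER_CUBIC))
E
```

```text
return _methods._mean(a, axis=axis, dtype=dtype,
  ret = ret.dtype.type(ret / rcount)
```

View pics/t3.png

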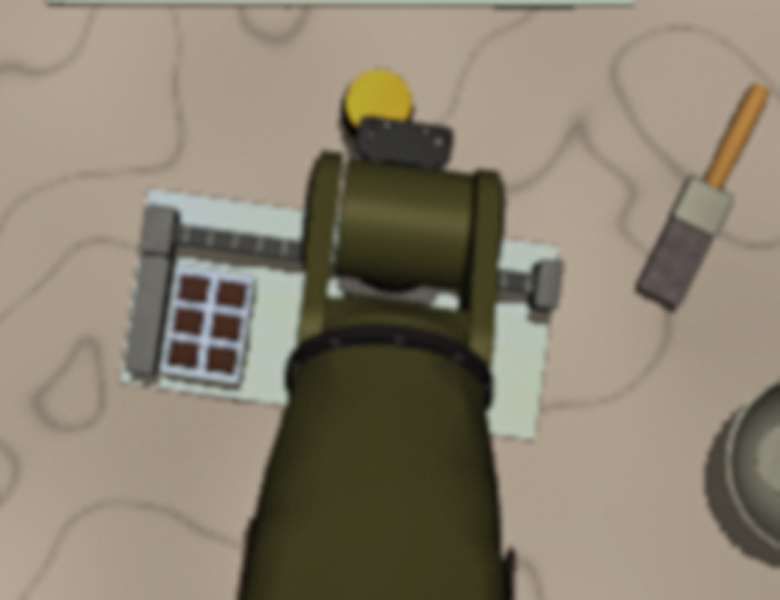

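>>> {"method": "step_arm", "body": {
  "plan": [
    {"dx": -0.1, "dy": 0, "dz": 0, "rx": 0, "ry": 0, "rz": 0, "claw": 1},
    {"dx": -0.1, "dy": 0, "dz": 0, "rx": 0, "ry": 0, "rz": 0, "claw": 1},
    {"dx": -0.1, "dy": 0, "dz": 0, "rx": 0, "ry": 0, "rz": 0, "claw": 1},
    {"dx": -0.1, "dy": 0, "dz": 0, "rx": 0, "ry": 0, "rz": 0, "claw": 1},
    {"dx": -0.1, "dy": 0, "dz": 0, "rx": 0, "ry": 0, "rz": 0, "claw": 1},
    {"dx": -0.1, "dy": 0, "dz": 0, "rx": 0, "ry": 0, "rz": 0, "claw": 1},
    {"dx": -0.1, "dy": 0, "dz": 0, "rx": 0, "ry": 0, "rz": 0, "claw": 1},
    {"dx": -0.1, "dy": 0, "dz": 0, "rx": 0, "ry": 0, "rz": 0, "claw": 1},
    {"dx": -0.1, "dy": 0, "dz": 0, "rx": 0, "ry": 0, "rz": 0, "claw": 1},
    {"dx": 0, "dy": 0, "dz": 0, "rx": 0, "ry": 0, "rz": 0, "claw": 1}
  ]
}}

```text
time_s: 6.75
ee_pos: [0.57, -0.121, 0.0823]
eef_rot: [-3.142, 0.0, 1.432]
force: [-3.8, -1.2, 6.3]
grip_width: 0.0004
grip_force: 3.3
```

>>> {"method": "step_arm", "body": {
  "plan": [
    {"dx": -0.06, "dy": 0, "dz": 0, "rx": 0, "ry": 0, "rz": 0, "claw": 1},
    {"dx": -0.06, "dy": 0, "dz": 0, "rx": 0, "ry": 0, "rz": 0, "claw": 1},
    {"dx": -0.04, "dy": 0, "dz": 0, "rx": 0, "ry": 0, "rz": 0, "claw": 1},
    {"dx": -0.04, "dy": 0, "dz": 0, "rx": 0, "ry": 0, "rz": 0, "claw": 1},
    {"dx": -0.04, "dy": 0, "dz": 0, "rx": 0, "ry": 0, "rz": 0, "claw": 1},
    {"dx": -0.04, "dy": 0, "dz": 0, "rx": 0, "ry": 0, "rz": 0, "claw": 1},
    {"dx": -0.03, "dy": 0, "dz": 0, "rx": 0, "ry": 0, "rz": 0, "claw": 1},
    {"dx": 0, "dy": 0, "dz": 0, "rx": 0, "ry": 0, "rz": 0, "claw": 1}
  ]
}}

```text
time_s: 7.55
ee_pos: [0.5677, -0.14, 0.0826]
eef_rot: [-3.141, -0.016, 1.436]
force: [9.4, 78.5, 15.4]
grip_width: 0.0005
grip_force: 43.4
```

>>> {"method": "step_arm", "body": {
  "plan": [
    {"dx": 0.05, "dy": 0, "dz": 0, "rx": 0, "ry": 0, "rz": 0, "claw": 1},
    {"dx": 0.05, "dy": 0, "dz": 0, "rx": 0, "ry": 0, "rz": 0, "claw": 1},
    {"dx": 0, "dy": 0, "dz": 0, "rx": 0, "ry": 0, "rz": 0, "claw": 1}
  ]
}}

```text
time_s: 7.85
ee_pos: [0.5679, -0.1392, 0.0826]
eef_rot: [3.14, -0.001, 1.434]
force: [1.4, 12.3, 8.4]
grip_width: 0.0002
grip_force: 7.3
```

Run:
```python
from h import *
c=viewer.camera("side"); cv2.imwrite("pics/s4.png",cv2.resize(c["img"][150:280,190:360,::-1],(780,600),interpolation=cv2.INTER_CUBIC))
```

```text
(no output)
```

View pics/s4.png

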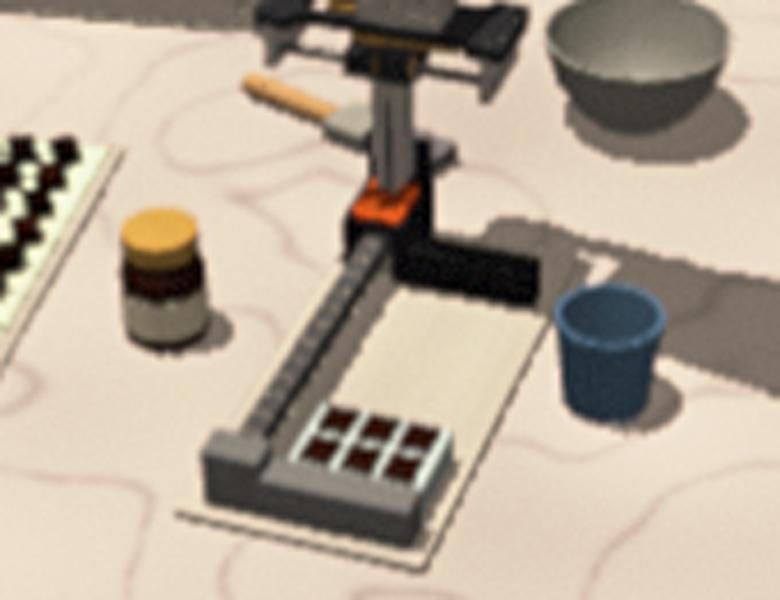

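>>> {"method": "step_arm", "body": {
  "plan": [
    {"dx": 0, "dy": 0, "dz": -0.05, "rx": 0, "ry": 0, "rz": 0, "claw": 1},
    {"dx": 0, "dy": 0, "dz": -0.1, "rx": 0, "ry": 0, "rz": 0, "claw": 1},
    {"dx": 0.05, "dy": 0, "dz": -0.2, "rx": 0, "ry": 0, "rz": 0, "claw": 1},
    {"dx": 0, "dy": 0, "dz": -0.4, "rx": 0, "ry": 0, "rz": 0, "claw": 1},
    {"dx": 0, "dy": 0, "dz": -0.4, "rx": 0, "ry": 0, "rz": 0, "claw": 1},
    {"dx": 0.3, "dy": -0.3, "dz": -0.1, "rx": 0, "ry": 0, "rz": 0, "claw": 1},
    {"dx": 0.4, "dy": -0.3, "dz": 0, "rx": 0, "ry": 0, "rz": 0, "claw": 1},
    {"dx": 0.4, "dy": -0.3, "dz": 0, "rx": 0, "ry": 0, "rz": 0, "claw": 1},
    {"dx": 0.4, "dy": -0.3, "dz": 0, "rx": 0, "ry": 0, "rz": 0, "claw": 1},
    {"dx": 0.4, "dy": -0.3, "dz": 0, "rx": 0, "ry": 0, "rz": 0, "claw": 1}
  ]
}}

```text
time_s: 8.9
ee_pos: [0.4443, 0.0745, 0.2069]
eef_rot: [3.141, -0.0, 1.432]
force: [-0.3, -0.1, 0.2]
grip_width: 0.0004
grip_force: 0.0
```

>>> {"method": "step_arm", "body": {
  "plan": [
    {"dx": 0.4, "dy": -0.2, "dz": 0, "rx": 0, "ry": 0, "rz": 0, "claw": 1},
    {"dx": 0.4, "dy": -0.2, "dz": 0, "rx": 0, "ry": 0, "rz": 0, "claw": 1},
    {"dx": 0, "dy": 0, "dz": 0, "rx": 0, "ry": 0, "rz": 0, "claw": 1},
    {"dx": 0, "dy": 0, "dz": 0, "rx": 0, "ry": 0, "rz": 0, "claw": 1}
  ]
}}

```text
time_s: 9.3
ee_pos: [0.4168, 0.1583, 0.2069]
eef_rot: [3.141, 0.0, 1.435]
force: [-0.4, -0.8, -0.3]
grip_width: 0.0006
grip_force: 0.0
```

Run:
```python
from h import *
c=viewer.camera("top"); W=cloud(c); im=c["img"][...,::-1].copy()
hsv=cv2.cvtColor(im,cv2.COLOR_BGR2HSV)
box=np.zeros(im.shape[:2],bool); box[190:240,305:366]=1
m=box&(hsv[...,0]>4)&(hsv[...,0]<18)&(hsv[...,1]>150)&(W[...,2]>.06)&(W[...,2]<.08)
print("rel",m.sum(),W[m].mean(0))
m=box&(W[...,2]>.09)&(W[...,2]<.105); print("lip",m.sum(),W[m].mean(0))
for d in viewer.recognise("mould_mid",c)[:1]: print(d["rect"])
cv2.imwrite("pics/t5.png",cv2.resize(im[120:320,180:440],(780,600),interpolation=cv2.INTER_CUBIC))
```

```text
rel 306 [ 0.57050167 -0.12239741  0.07259119]
lip 79 [ 0.56671002 -0.15212032  0.09674185]
[232.4, 208.5, 268.3, 250.5]
```

View pics/t5.png

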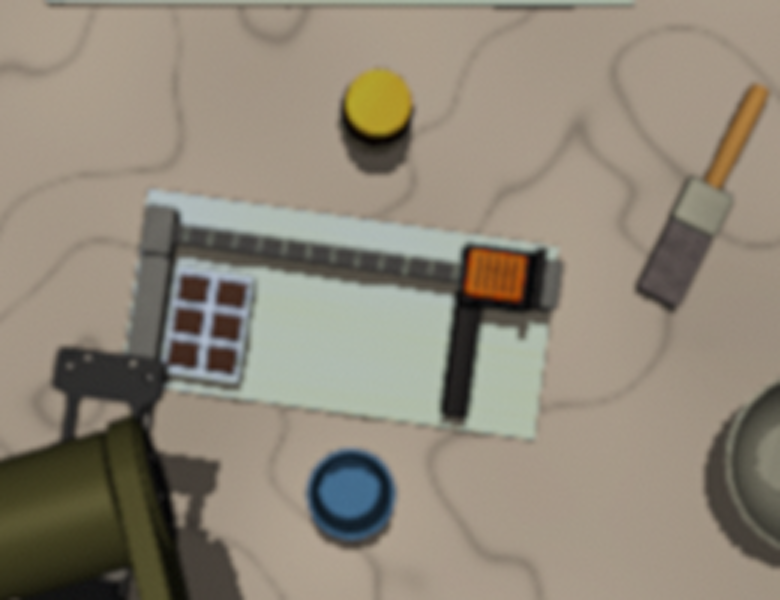

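```bash
python3 -c "from station import hand_in; print(hand_in())"
```

```text
the job is handed in; nothing more can be done
None
```

The clamp is open and the job is handed in; the hand-in gave no verdict. In the last picture the jaw is back against its end stop, the release has sprung up, the mould and the other things in view are where they were, and the arm is clear.

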